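# Clear a T-slot of a broken clamp foot with the slot scraper

### The job

A broken clamp foot is stuck in one slot of the T-slotted clamping plate. Lift the wooden-handled scraper out of the slot where it is parked, set it into the jammed slot behind the broken foot (between it and the slot's closed end), and push the foot along with it until it drops out of the open end into the tray; do not touch the broken foot with the gripper. Leave the scraper standing upright in the plate, and leave the intact black-knobbed hold-down and the beaker where they are.

Things in the scene. Friction and masses are not known exactly. Their poses are not given: they have to be found in the camera images.
- plate: Fixed aluminium plate, 142 (x) x 240 (y) mm, on two dark bars; origin on the table under its centre; underside 30, top 62 mm up. Three slots run along y, centred at x = -44, 0, +44 mm: a 22 mm wide neck through the top 10 mm, below it a cavity 34 mm wide, 14 mm high, its floor 38 mm above the table. Slots closed at y = -108 mm, open through the end face at y = +120 mm.
- tray: Fixed grey open tray just beyond the plate's open end, 170 (x) x 124 (y) x 28 mm high outside, walls and floor 4 mm; origin under its centre, 184 mm from the plate's origin along the plate's +y; axes parallel to the plate's.
- scrap_mid (a point): Broken clamp foot, dark steel, about 0.2 kg: foot 28 (x) x 60 (y) x 9 mm, captive in the cavity of any one of the three slots (cannot be lifted out); a 13 mm thick broken stud rises from it to 9 mm above the plate's top. This point is the centre of the foot, 4.5 mm above its underside; y runs along the slot to the open end.
- scrap: The same broken foot; origin at the centre of the foot's underside.
- scraper_grip (a point): Grip point on the scraper's upright wooden handle (28 x 28 mm, 78 mm tall): on its axis, 22 mm below its top, 64 mm above the underside of the steel shoulder (36 x 36 x 8 mm) under the handle, 85 mm above the tongue's lower edge. y along the slot, z up; the same either way round.
- scraper_foot (a point): Centre of the lower edge of the scraper's tongue.
- scraper: The whole scraper, about 0.25 kg; origin at the centre of its tongue's lower edge, z along the handle. Steel tongue 14 (x) x 40 (y) x 21 mm deep below the shoulder, lower edge rounded. Parked loose in a slot: the shoulder rests on the plate's top, the tongue hangs in the slot 3 mm off the cavity floor.
- holddown: Intact hold-down standing in the remaining slot: a foot 28 x 50 mm in the cavity, a stud and a black knob 32 mm across whose top is 26 mm above the plate's top; origin at the centre of the foot's underside. To be left alone.
- beaker: Small loose glass beaker 53 x 59 x 67 mm standing on the table; origin at the centre of its underside. To be left alone.
There are look-alikes about, which are no part of the job. What is shaped like the scrap but blue or turquoise is not meant. What is shaped like the scraper but blue is not meant.

How it is judged (in metres and radians):
On the way, in this order (a step that is already met when the one before it is completed fails the run):
1. the scraper's tongue is down in the jammed slot, behind the broken foot (y of scraper_foot in the frame of scrap below -0.04 m and x of scraper_foot in the frame of scrap between -0.014 and 0.014 m and z of scraper_foot in the frame of plate below 0.052 m), for 0.1 s.
2. the scraper has pushed the broken foot at least 20 mm along the slot (contact force between scraper and scrap above 0.2 N and distance of scrap from where it was at the start of the episode above 0.02 m and z of scraper_foot in the frame of plate below 0.052 m).
At the end, for the whole second after the job is handed in: The broken foot lies at rest in the tray (its centre inside the tray's walls and less than 34 mm above the table); the scraper stands at rest in a slot of the plate, within 0.15 rad of upright, its tongue's lower edge 34 to 50 mm above the table (x of scrap_mid in the frame of tray between -0.083 and 0.083 m and y of scrap_mid in the frame of tray between -0.06 and 0.06 m and z of scrap_mid in the frame of tray below 0.034 m and linear speed of each of scrap, scraper below 0.02 m/s and z of scraper_foot in the frame of plate between 0.034 and 0.05 m and angle between scraper's own z axis and vertical below 0.15 rad); the robot touches nothing.
It fails at once if the gripper touches the broken foot (contact force between the fingers and scrap above 1 N).
It fails at once if the intact hold-down is moved more than 20 mm (distance of holddown from where it was at the start of the episode above 0.02 m).
It fails at once if the beaker is moved more than 30 mm (distance of beaker from where it was at the start of the episode above 0.03 m).
It also fails if it takes over 42 s, if anything falls off the work surface, if the arm or the gripper's body presses on something with over 40 N, if the wrist force passes 120 N, or if a joint passes its speed limit or range.

### The arm

A 6-joint arm with a two-finger parallel gripper is mounted at the origin on a cart in front of the work surface, level with it; the furniture and walls round the work are solid. World frame = base frame: x ahead of the robot, y to its left, z up, the work surface at z = 0. Lengths are in m, angles in degrees, forces in N, time in s.
With the tool pointing down it reaches from about 0.25 to 0.725 m from the base axis. Payload 9.7 kg.
Tool frame: the origin (TCP) lies at the very end of the fingers, on their centre line; the grasp point (between the pads) lies 19 mm behind it; z points along the fingers, y is the direction in which the jaws open and shut (so a half turn about z gives the same grasp; the last joint's range is limited). The gripper opens to 85 mm and grips with 20 to 120 N. Pads are 22 mm wide; open, the fingers measure 114 mm over their backs; the gripper's body (76 mm by 85 mm) begins 54 mm behind the grasp point. The pads swing forward as they close: fully open they stand 13 mm farther back than shut.
Start: joints at [-73.109, 4.979, 10.078, 95.1, 0, 90], TCP at [0.16, -0.526, 0.231] pointing down, gripper open.
Joint ranges: [-179.16, 179.16], [-48.56, 103.87], [-65.8, 70.77], [-126.05, 130.52], [-82.76, 87.17], [-180, 180]. Speed limits (degrees/s): [127.2, 127.2, 147.25, 180, 180, 180].

### API

Orientations are given as [roll, pitch, yaw] about the fixed x, y, z axes, in that order (R = Rz(yaw) Ry(pitch) Rx(roll)).
In Python, from workcell import bot gives the robot as it stands. The module is installed in compiled form; this text tells all that it offers.
- The arm moves only by the tool step_arm, never from a script. Its arguments are lists of equal length, an entry for each row: "dr": the turn, a rotation vector about the tool's x, y, z in rad, a list of three; "xyz": the shift along the tool's x, y, z in units of 40 mm (1.0 is 40 mm), a list of three; "gripper": the opening, from 0 (shut) to 1 (fully open). In form: {"dr": [[wx, wy, wz], ...], "xyz": [[x, y, z], ...], "gripper": [gripper, ...]}. A call has exactly 8 rows; each row is the pose to reach, as a shift and turn from the pose commanded when the call began, along the tool's axes at that moment; what a row does not reach only later rows make up. A row lasts 1/10 s, in which the tool goes at most 50 mm and 8.59 degrees, less where a joint would pass 70% of its speed; a pose out of reach is approached as far as the arm can. A call with a gripper value outside its range is refused whole. The fingers move at their own pace and stop on an object; "squeeze" is the grip in N (left out, the last holds). Time passes only in rows, so rows that repeat a pose let the fingers close, or fill a call up. It gives the time, the measured TCP pose, the force and the opening at its end, in the units of the state.
- bot.get_obs(): the state, without advancing time (a new reading comes with each control period).
- bot.camera(name): name is "side" or "top" or "wrist"; returns a dict with "image" (400x640x3 uint8, red, green, blue), "camera_matrix" (3x3 intrinsics, pixels), "R" (3x3) and "t" (3): a world point X has camera coordinates R X + t. Camera axes: x right, y down, z forward; pixel columns grow to the right and rows downward; lengths in m; the calibration is good to about 2 mm. A picture is of the moment at which its call begins. There is no depth.
- bot.job_done(): hands the job in, once; it reports no verdict.
Trained networks look in a picture, given as the dict that the camera call returned (one of the last four; its "shot" number tells which), for a name from the list of things; names that differ only in an ending like _2 or _b are one class to them, and where a whole thing is asked for, a point or a joint stands for the part that bears it (a point fixed in the world has none). Each returns a list of dicts, best first, with "p" (0 to 1); they miss things now and then, are a little off and sometimes report something else, mostly with a low value. They report only what shows in the picture. A call takes as long as a camera call. They do not tell look-alikes from the thing itself.
- bot.regions_of(picture, thing): "region" (400x640 bool, what is visible of it) and "box" ([centre column, centre row, width, height] in pixels, round what is visible of it).
The state is a dict: "time": time; "q": joint angles; "qd": joint speeds; "joint_efforts": joint torques, N m; "ee_pos": TCP position; "tcp_rot": TCP orientation; "wrist_force": force on the tool from outside, world axes, zero at the start; "torque": the same for the moment, N m; "opening": finger opening in m.
Only numpy, scipy, OpenCV 4.12 (cv2) and the standard library are available. Lean on these libraries where they do the work, as an engineer would, in place of code of your own. Each camera call takes 0.05 s, during which the arm holds its last target.

## Working session

There is one attempt and no reset: what is moved stays moved. The work goes in short steps, Python scripts to look and compute and a tool call to move; the robot and the scene stay as the last step left them, time stands still between calls to the robot, and variables do not carry over. Pictures are saved under pics/ and viewed, and the job is handed in when it is done.

Besides the shell and the picture viewer there is one more tool, called after ">>>" by a JSON object that holds its "fn" and its "kwargs". step_arm: Moves the arm, as the interface text tells. Its arguments: {"type":"object","properties":{"dr":{"type":"array"},"xyz":{"type":"array"},"gripper":{"type":"array"},"squeeze":{"type":"number"}},"required":["dr","xyz","gripper"]}

```bash
mkdir -p pics; cat > h.py <<'E'
import numpy as np, cv2, pickle
from workcell import bot
def shot(n,tag):
    p=bot.camera(n); cv2.imwrite(f'pics/{tag}.png',cv2.cvtColor(p['image'],cv2.COLOR_RGB2BGR)); pickle.dump(p,open(f'pics/{tag}.pkl','wb')); return p
def proj(p,X):
    c=np.atleast_2d(X)@np.array(p['R']).T+np.array(p['t']); u=c@np.array(p['camera_matrix']).T; return u[:,:2]/u[:,2:]
def atz(p,uv,z):
    R=np.array(p['R']);t=np.array(p['t']); d=R.T@np.linalg.inv(p['camera_matrix'])@np.array([uv[0],uv[1],1.]); o=-R.T@t
    return o+d*(z-o[2])/d[2]
E
python3 - <<'E'
from h import *
o=bot.get_obs(); print(o['time'],o['ee_pos'],o['tcp_rot'])
for n in ['top','side','wrist']:
    p=shot(n,n+'0')
    print(n, -np.array(p['R']).T@np.array(p['t']))
    for th in ['plate','tray','scrap','scraper','holddown','beaker']:
        for r in bot.regions_of(p,th): print(th,round(r['p'],2),np.round(r['box']))
E
```

```text
0.0 [ 0.15973735 -0.52606041  0.23056135] [-1.79923269e+02  4.08578521e-04  1.68928510e+01]
top [ 0.3086903  -0.05145042  1.18638331]
plate 0.68 [289. 214. 107.  66.]
tray 0.7 [213. 212.  57.  73.]
scrap 0.77 [289. 211.  27.  14.]
scrap 0.66 [339. 152.  19.  13.]
scrap 0.59 [302. 278.  24.  17.]
scraper 0.69 [271. 153.  19.  25.]
scraper 0.68 [280. 187.  23.  20.]
holddown 0.68 [274. 229.  26.  11.]
beaker 0.6 [443. 268.  24.  20.]
side [ 0.40296031 -0.81474173  0.48099576]
plate 0.55 [327. 213.  63.  64.]
tray 0.69 [326. 189.  58.  23.]
tray 0.28 [343. 185.  17.  42.]
scrap 0.62 [264. 226.  16.  19.]
scrap 0.59 [401. 247.  19.  24.]
scrap 0.58 [327. 209.   9.  21.]
scraper 0.8 [383. 192.  19.  38.]
scraper 0.7 [343. 184.  14.  48.]
holddown 0.69 [310. 199.   7.  21.]
beaker 0.66 [259. 319.  35.  53.]
wrist [ 0.2337963  -0.50411181  0.37358871]
```

```bash
python3 - <<'E'
import cv2
a=cv2.imread('pics/top0.png')[120:320,160:480]; cv2.imwrite('pics/top0c.png',cv2.resize(a,(800,500),interpolation=2))
a=cv2.imread('pics/side0.png')[140:360,200:480]; cv2.imwrite('pics/side0c.png',cv2.resize(a,(760,597),interpolation=2))
E
```

```text
(no output)
```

View pics/top0c.png

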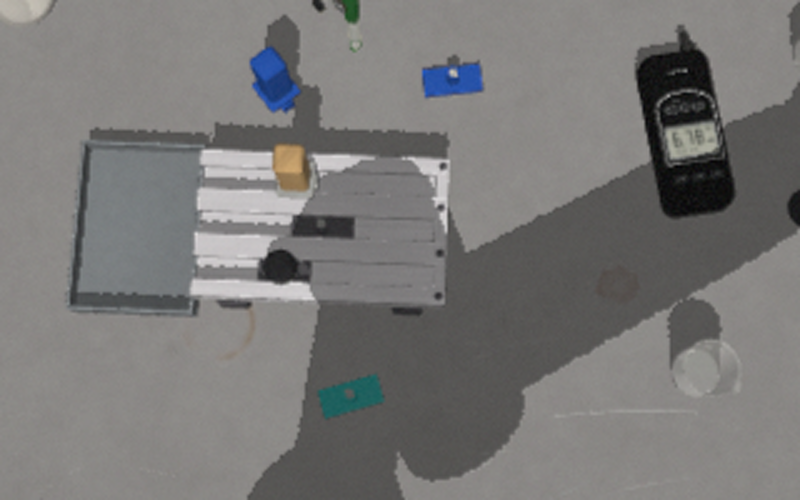

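View pics/side0c.png

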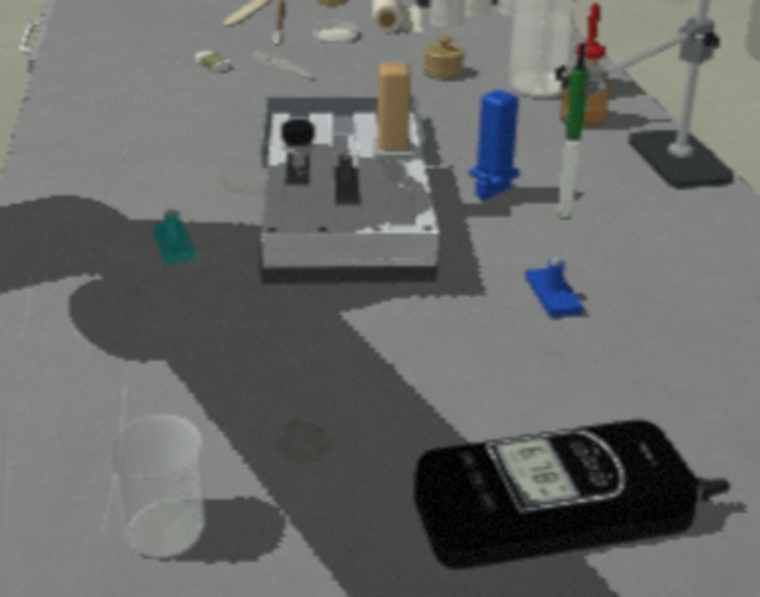

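View pics/top0.png

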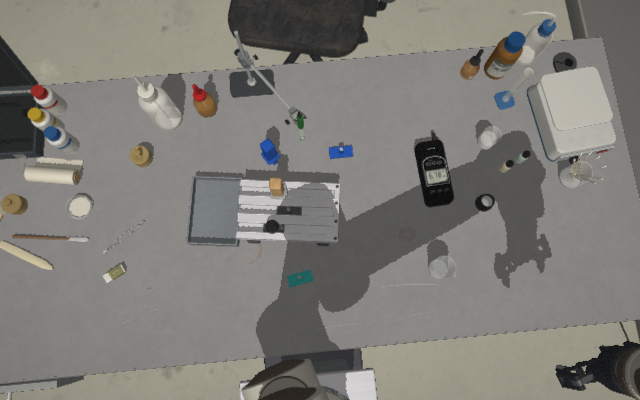

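The orange scraper at top (280,187) is the wooden one, in the far slot; the blue one at (271,153) is a look-alike. The dark scrap at (289,211) is in the middle slot; the blue one (339,152) and the turquoise one (302,278) are decoys lying on the table. The black hold-down at (271,226) is in the near slot.

```bash
python3 - <<'E'
from h import *
T=pickle.load(open('pics/top0.pkl','rb'));S=pickle.load(open('pics/side0.pkl','rb'))
f=lambda u,v:(160+u/2.5,120+v/2.5)
for n,uv,z in [('far right',(448,158),.062),('near right',(445,303),.062),('far left',(201,150),.062),('near left',(194,299),.062),('trayFL',(83,143),.028),('trayNL',(69,312),.028),('stud',(320,223),.071),('knob',(279,265),.088),('handle top',(290,154),.148),('foot L',(293,226),.047),('foot R',(354,226),.047)]:
    print(n,atz(T,f(*uv),z).round(4))
a=T['image'][165:255,180:350]; cv2.imwrite('pics/t2.png',cv2.cvtColor(cv2.resize(a,None,fx=4.7,fy=4.7,interpolation=2),cv2.COLOR_RGB2BGR))
a=S['image'][150:260,280:380]; cv2.imwrite('pics/s2.png',cv2.cvtColor(cv2.resize(a,None,fx=5.4,fy=5.4,interpolation=2),cv2.COLOR_RGB2BGR))
E
```

```text
far right [ 0.5923 -0.1191  0.062 ]
near right [ 0.4526 -0.1021  0.062 ]
far left [0.6227 0.1175 0.062 ]
near left [0.4786 0.1327 0.062 ]
trayFL [0.6504 0.239  0.028 ]
trayNL [0.4825 0.2594 0.028 ]
stud [0.5383 0.0084 0.071 ]
knob [0.4989 0.0484 0.088 ]
handle top [0.5875 0.0258 0.148 ]
foot L [0.5428 0.0359 0.047 ]
foot R [ 0.5373 -0.0228  0.047 ]
```

View pics/t2.png

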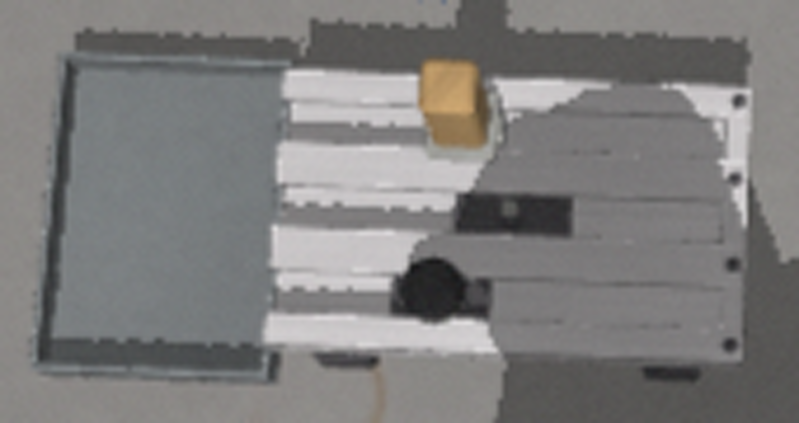

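View pics/s2.png

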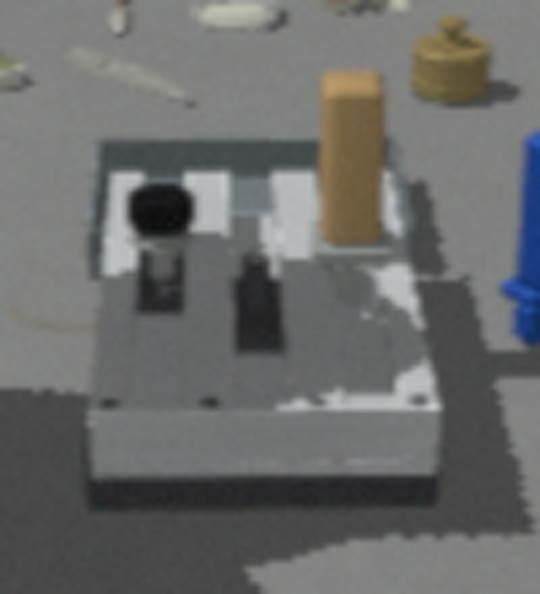

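View pics/wrist0.png

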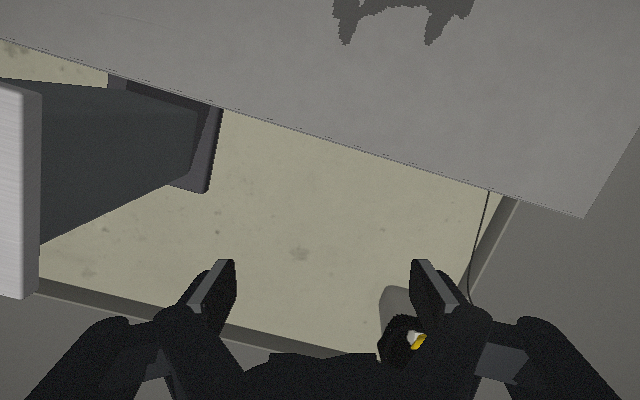

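```bash
cat > fit.py <<'E'
from h import *
from scipy.optimize import least_squares
T=pickle.load(open('pics/top0.pkl','rb'));S=pickle.load(open('pics/side0.pkl','rb'))
def W(x,y,a,P):
    P=np.atleast_2d(np.array(P,float)); c,s=np.cos(a),np.sin(a)
    return np.c_[x+c*P[:,0]-s*P[:,1], y+s*P[:,0]+c*P[:,1],P[:,2]]
ft=lambda u,v:(180+u/4.7,165+v/4.7); fs=lambda u,v:(280+u/5.4,150+v/5.4)
if __name__=='__main__':
    PT=[[.071,-.12,.062],[-.071,-.12,.062],[.071,.12,.062],[-.071,.12,.062],[.085,.246,.028],[-.085,.246,.028]]
    uT=np.array([ft(*q) for q in [(749,86),(743,360),(286,68),(262,346),(66,55),(38,364)]])
    PS=[[-.071,-.12,.062],[.071,-.12,.062]]; uS=np.array([fs(92,408),fs(440,408)])
    r=lambda v:np.r_[(proj(T,W(*v,PT))-uT).ravel(),(proj(S,W(*v,PS))-uS).ravel()]
    s=least_squares(r,[.537,.007,-.12],loss='soft_l1'); v=s.x; print(v,np.degrees(v[2])); print(r(v).round(1).reshape(-1,2))
    np.save('plate.npy',v)
    # scraper: handle top corners in T & S
    HT=[[-.014,.014,.148],[.014,.014,.148],[.014,-.014,.148],[-.014,-.014,.148]]
    inv=lambda p:W(0,0,-v[2],[[p[0]-v[0],p[1]-v[1],p[2]]])[0]
    r2=lambda w:np.r_[(proj(T,W(w[0],w[1],v[2],[[0,0,.148]]))-ft(449.,87)).ravel(),(proj(S,W(w[0],w[1],v[2],[[0,0,.148]]))-fs(353,86)).ravel()]
    w=least_squares(r2,[.58,.03]); print('scraper',w.x,r2(w.x).round(1),inv([*w.x,0]))
    print('stud T',inv(atz(T,ft(510,209),.071)))
    print('foot ends',inv(atz(T,ft(457,215),.047)),inv(atz(T,ft(572,215),.047)))
    print('knob',inv(atz(T,ft(432,290),.088)))
    # pipette tip/top
    def tri(a,b):
        o=[];
        for p,uv in((T,a),(S,b)):
            pass
        f=lambda X:np.r_[(proj(T,X)-a).ravel(),(proj(S,X)-b).ravel()]
        q=least_squares(f,[.65,.0,.1]); return q.x,f(q.x).round(1)
    g=lambda u,v:(200+u/2.714,140+v/2.714)
    print('tip',tri((160+356/2.5,120+46/2.5),g(565,215)))
    print('greentop',tri((302,115),g(580,50)))
    # stand clamp
E
python3 fit.py
```

```text
[ 0.53753241  0.00695779 -0.13208066] -7.567664350464114
[[ 0.8 -0.1]
 [ 0.2  0.1]
 [-0.1  0.1]
 [ 0.7 -0.7]
 [-1.1 -1. ]
 [-1.6  1.2]
 [-0.6  0.8]
 [ 0.2 -0.1]]
scraper [0.5837346  0.02599791] [ 0.5 -0.3 -0.3 -1.5] [0.04329225 0.02495896 0.        ]
stud T [2.35189985e-05 2.69798169e-04 7.10000000e-02]
foot ends [0.00057257 0.02920551 0.047     ] [ 0.00280443 -0.02981344  0.047     ]
knob [-0.04533561  0.03514543  0.088     ]
tip (array([ 0.73023791, -0.04037082,  0.01959013]), array([ 0. , -0.4, -0.4,  0.1]))
greentop (array([ 0.72596051, -0.04560703,  0.18063146]), array([ 0. , -0.2, -0.2,  0.1]))
```

```bash
cat > mv.py <<'E'
from fit import *
from scipy.spatial.transform import Rotation as Ro
import sys
v=np.load('plate.npy')
# args: local x,y, world z of TCP target (plate frame)
def go(x,y,z,yaw=np.degrees(v[2])):
    o=bot.get_obs(); R=Ro.from_euler('xyz',o['tcp_rot'],degrees=True)
    X=W(*v,[[x,y,z]])[0]; d=R.inv().apply(X-o['ee_pos'])/.04
    dr=(R.inv()*Ro.from_euler('xyz',[180,0,yaw],degrees=True)).as_rotvec()
    loc=W(0,0,-v[2],[o['ee_pos']-[v[0],v[1],0]])[0]
    print('t',o['time'],'now local',loc.round(4),'rot',np.round(o['tcp_rot'],2),'F',np.round(o['wrist_force'],1),'open',round(o['opening'],4)); print('target',X.round(4),'xyz',d.round(3),'dr',dr.round(4))
if __name__=='__main__': go(*map(float,sys.argv[1:4]))
E
python3 mv.py .044 .025 .215
```

```text
t 1.05 now local [-0.3042 -0.5783  0.2313] rot [180.     0.    16.89] F [-0.1 -0.5 -0.8] open 0.0851
target [0.5844 0.0259 0.215 ] xyz [ 14.17  -10.125   0.407] dr [ 0.     -0.      0.4269]
```

>>> {"fn": "step_arm", "kwargs": {"dr": [[0,0,0.05],[0,0,0.1],[0,0,0.15],[0,0,0.2],[0,0,0.25],[0,0,0.3],[0,0,0.36],[0,0,0.427]], "xyz": [[0.9,-0.65,0],[1.8,-1.3,0],[2.7,-1.95,0],[3.6,-2.6,0],[4.5,-3.2,0],[5.4,-3.85,0],[6.3,-4.5,0],[7.1,-5.1,0]], "gripper": [1,1,1,1,1,1,1,1]}}

```text
time: 1.85
ee_pos: [0.3732, -0.2468, 0.2315]
tcp_rot: [180.0, -0.0, -7.7]
wrist_force: [1.3, -1.5, -0.2]
opening: 0.0852
```

```bash
python3 mv.py .044 .025 .215
```

```text
t 1.85 now local [-0.1295 -0.2732  0.2315] rot [ 1.7999e+02 -4.0000e-02 -7.7000e+00] F [ 1.3 -1.5 -0.2] open 0.0852
target [0.5844 0.0259 0.215 ] xyz [ 4.32  -7.466  0.413] dr [ 0.0002 -0.0006 -0.0024]
```

>>> {"fn": "step_arm", "kwargs": {"dr": [[0,0,0],[0,0,0],[0,0,0],[0,0,0],[0,0,0],[0,0,0],[0,0,0],[0,0,0]], "xyz": [[0.6,-1.0,0.05],[1.2,-2.0,0.1],[1.8,-3.05,0.15],[2.4,-4.1,0.2],[3.0,-5.1,0.3],[3.6,-6.2,0.41],[4.1,-7.0,0.41],[4.35,-7.5,0.41]], "gripper": [1,1,1,1,1,1,1,1]}}

```text
time: 2.65
ee_pos: [0.5775, -0.029, 0.2142]
tcp_rot: [-178.2, 0.1, -3.7]
wrist_force: [0.5, -0.9, -1.2]
opening: 0.0853
```

```bash
python3 - <<'E'
from h import *
p=shot('wrist','w1'); shot('side','s1')
for r in bot.regions_of(p,'scraper'): print(round(r['p'],2),r['box'])
E
python3 mv.py .044 .025 .107
```

```text
0.84 [238.8, 76.5, 64.3, 56.5]
0.66 [262.6, 201.4, 58.7, 63.4]
0.15 [299.7, 218.4, 239.6, 148.8]
t 2.8 now local [ 0.0435 -0.0315  0.2143] rot [-1.7827e+02  1.1000e-01 -3.7700e+00] F [-0.1  0.1 -0.9] open 0.0855
target [0.5844 0.0259 0.107 ] xyz [ 0.11  -1.326  2.725] dr [-0.0301  0.003   0.0662]
```

View pics/w1.png

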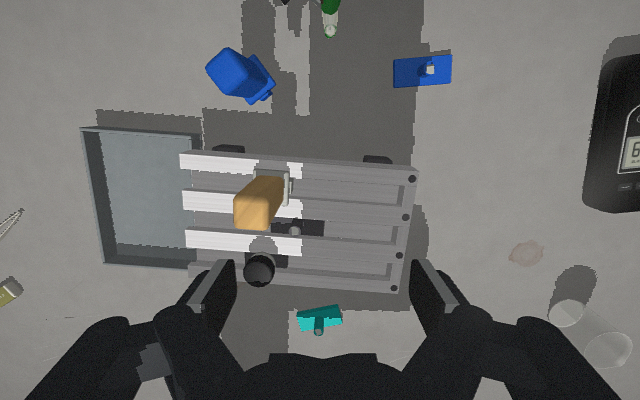

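View pics/s1.png

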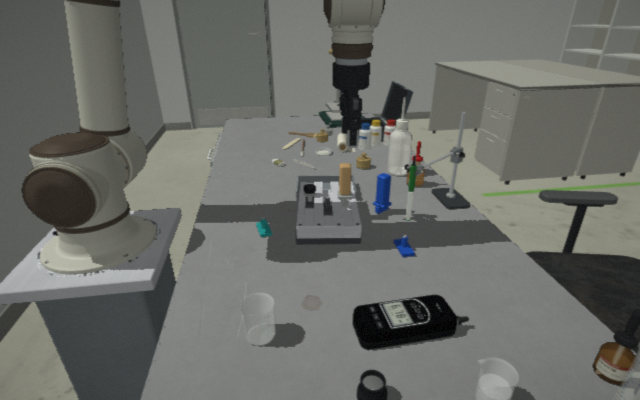

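>>> {"fn": "step_arm", "kwargs": {"dr": [[-0.01,0,0.02],[-0.02,0,0.04],[-0.03,0.003,0.066],[-0.03,0.003,0.066],[-0.03,0.003,0.066],[-0.03,0.003,0.066],[-0.03,0.003,0.066],[-0.03,0.003,0.066]], "xyz": [[0.03,-0.35,0],[0.06,-0.7,0],[0.09,-1.1,0],[0.11,-1.35,0],[0.11,-1.35,0],[0.11,-1.35,0],[0.11,-1.35,0],[0.11,-1.35,0]], "gripper": [1,1,1,1,1,1,1,1]}}

```text
time: 3.6
ee_pos: [0.5816, -0.0231, 0.2165]
tcp_rot: [-178.0, 0.0, -3.2]
wrist_force: [0.3, -0.7, 0.4]
opening: 0.0851
```

```bash
python3 - <<'E'
from h import *
p=shot('wrist','w2')
E
python3 mv.py .044 .025 .107
```

```text
t 3.65 now local [ 0.0477 -0.0241  0.2165] rot [-1.7798e+02  2.0000e-02 -3.2200e+00] F [ 0.1 -0.4  0.9] open 0.0855
target [0.5844 0.0259 0.107 ] xyz [ 1.000e-03 -1.133e+00  2.780e+00] dr [-0.0352  0.0017  0.0759]
```

View pics/w2.png

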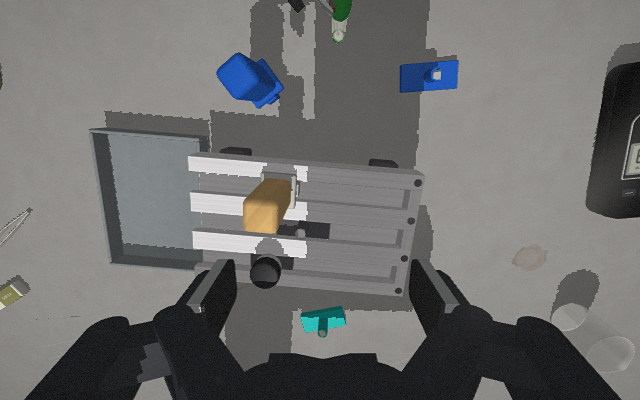

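```bash
python3 - <<'E'
from h import *
o=bot.get_obs(); print(o['q'],o['qd'],o['joint_efforts'])
E
```

```text
[ -3.27354078   9.17760127  13.03691829  93.88004808   2.02020708
 179.94293602] [ 0.01512913  0.02815134  0.00428466  0.02369512 -0.01206967 -0.03516015] [ 2.92754261e-02 -5.67935514e+01  4.66348600e+01  6.84517290e-03
  1.14505047e-01  3.11087467e-05]
```

>>> {"fn": "step_arm", "kwargs": {"dr": [[0,0,-0.14],[0,0,-0.28],[0,0,-0.42],[0,0,-0.56],[0,0,-0.7],[0,0,-0.84],[0,0,-0.98],[0,0,-1.1]], "xyz": [[0,0,0],[0,0,0],[0,0,0],[0,0,0],[0,0,0],[0,0,0],[0,0,0],[0,0,0]], "gripper": [1,1,1,1,1,1,1,1]}}

```text
time: 4.45
ee_pos: [0.5817, -0.0232, 0.2166]
tcp_rot: [-179.1, -1.8, 60.1]
wrist_force: [-0.2, 0.1, 0.4]
opening: 0.0854
```

```bash
sed -i 's/yaw=np.degrees(v\[2\])/yaw=180+np.degrees(v[2])/' mv.py; python3 mv.py .044 .025 .215
```

```text
t 4.45 now local [ 0.0477 -0.0241  0.2166] rot [-179.08   -1.8    60.12] F [-0.2  0.1  0.4] open 0.0854
target [0.5844 0.0259 0.215 ] xyz [ 1.098 -0.55   0.082] dr [ 0.0201 -0.0364 -1.9597]
```

>>> {"fn": "step_arm", "kwargs": {"dr": [[0,0,-0.14],[0,0,-0.28],[0,0,-0.42],[0,0,-0.56],[0,0,-0.7],[0,0,-0.84],[0,0,-0.98],[0,0,-1.1]], "xyz": [[0.15,-0.07,0],[0.3,-0.14,0],[0.45,-0.21,0],[0.6,-0.3,0],[0.75,-0.38,0],[0.9,-0.45,0],[1.0,-0.5,0],[1.1,-0.55,0.08]], "gripper": [1,1,1,1,1,1,1,1]}}

```text
time: 5.25
ee_pos: [0.585, 0.0262, 0.2155]
tcp_rot: [178.8, -1.6, 123.2]
wrist_force: [0.2, -0.3, 0.3]
opening: 0.0857
```

```bash
python3 mv.py .044 .025 .215
```

```text
t 5.25 now local [0.0445 0.0254 0.2155] rot [178.78  -1.62 123.18] F [ 0.2 -0.3  0.3] open 0.0857
target [0.5844 0.0259 0.215 ] xyz [ 0.    -0.015  0.011] dr [ 0.0321 -0.0173 -0.8598]
```

>>> {"fn": "step_arm", "kwargs": {"dr": [[0.005,-0.003,-0.14],[0.01,-0.005,-0.28],[0.015,-0.008,-0.42],[0.02,-0.011,-0.56],[0.026,-0.014,-0.7],[0.032,-0.017,-0.84],[0.032,-0.017,-0.86],[0.032,-0.017,-0.86]], "xyz": [[0,-0.01,0],[0,-0.01,0],[0,-0.01,0],[0,-0.01,0],[0,-0.015,0],[0,-0.015,0],[0,-0.015,0.01],[0,-0.015,0.01]], "gripper": [1,1,1,1,1,1,1,1]}}

```text
time: 6.05
ee_pos: [0.5843, 0.0257, 0.2146]
tcp_rot: [180.0, -0.1, 172.0]
wrist_force: [-0.1, -0.4, -0.2]
opening: 0.0854
```

```bash
python3 mv.py .044 .025 .107; python3 -c "
from h import *
p=shot('wrist','w3'); p=shot('top','t3')
cv2.imwrite('pics/t3c.png',cv2.resize(cv2.imread('pics/t3.png')[130:290,180:360],None,fx=3.5,fy=3.5))"
```

```text
t 6.05 now local [0.0438 0.0248 0.2146] rot [ 1.7999e+02 -7.0000e-02  1.7195e+02] F [-0.1 -0.4 -0.2] open 0.0854
target [0.5844 0.0259 0.107 ] xyz [-0.007  0.005  2.689] dr [ 0.0002 -0.0013 -0.0084]
```

View pics/w3.png

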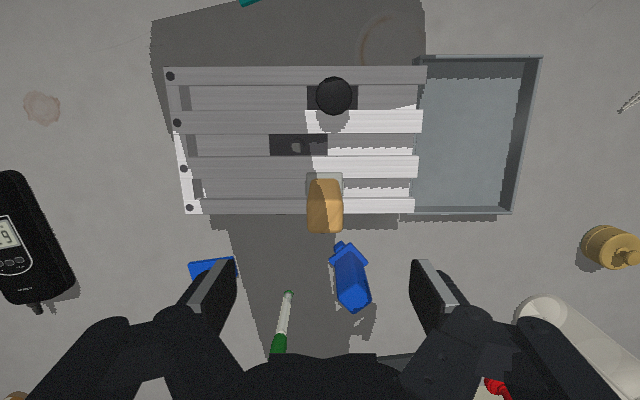

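View pics/t3c.png

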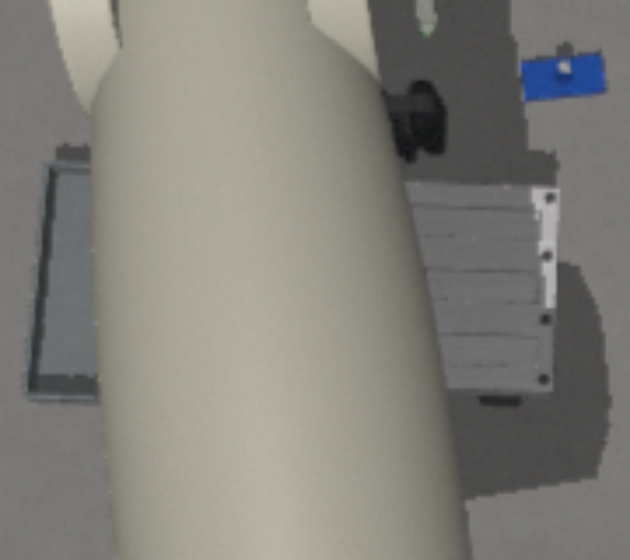

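```bash
python3 -c "
from fit import *
p=pickle.load(open('pics/w3.pkl','rb'));v=np.load('plate.npy')
im=cv2.cvtColor(p['image'],cv2.COLOR_RGB2BGR)
P=[[.044+a,.025+b,.148] for a,b in((-.014,-.014),(.014,-.014),(.014,.014),(-.014,.014))]+[[a,b,.062] for a,b in((.071,-.12),(-.071,-.12),(-.071,.12),(.071,.12))]+[[0,0,.071],[-.045,.035,.088]]
for q in proj(p,W(*v,P)): print(q.round(0)); cv2.circle(im,tuple(int(x) for x in q),2,(0,0,255),-1)
cv2.imwrite('pics/w3o.png',im[40:260,140:560][::1,::1].repeat(1,0)); cv2.imwrite('pics/w3o.png',cv2.resize(im[40:260,140:560],None,fx=1.9,fy=1.9))
"
```

```text
[304. 202.]
[305. 237.]
[342. 237.]
[342. 201.]
[185. 216.]
[161.  68.]
[427.  66.]
[414. 214.]
[296. 148.]
[334.  96.]
```

View pics/w3o.png

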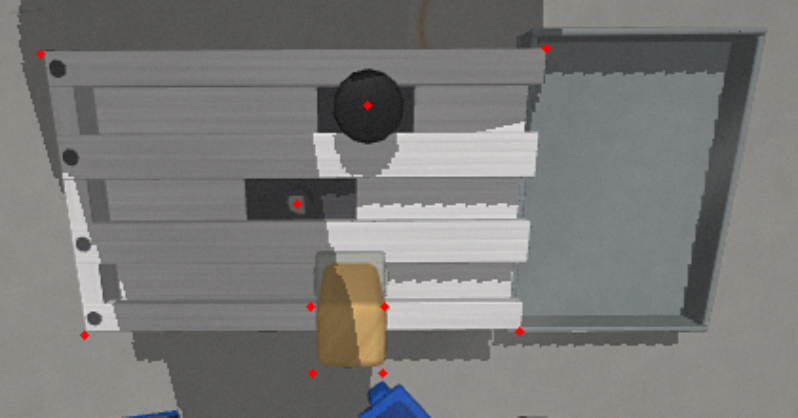

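>>> {"fn": "step_arm", "kwargs": {"dr": [[0,0,-0.008],[0,0,-0.008],[0,0,-0.008],[0,0,-0.008],[0,0,-0.008],[0,0,-0.008],[0,0,-0.008],[0,0,-0.008]], "xyz": [[0,0.03,0.4],[0,0.03,0.9],[0,0.03,1.4],[0,0.03,1.9],[0,0.03,2.3],[0,0.03,2.6],[0,0.03,2.69],[0,0.03,2.69]], "gripper": [1,1,1,1,1,1,1,1]}}

```text
time: 6.95
ee_pos: [0.5842, 0.0269, 0.107]
tcp_rot: [180.0, -0.1, 172.5]
wrist_force: [-0.2, -0.4, 0.3]
opening: 0.0855
```

>>> {"fn": "step_arm", "kwargs": {"dr": [[0,0,0],[0,0,0],[0,0,0],[0,0,0],[0,0,0],[0,0,0],[0,0,0],[0,0,0]], "xyz": [[0,0,0],[0,0,0],[0,0,0],[0,0,0],[0,0,0],[0,0,0],[0,0,0],[0,0,0]], "gripper": [0.5,0.3,0.1,0.1,0.1,0.1,0.1,0.1], "squeeze": 50}}

```text
time: 7.75
ee_pos: [0.5845, 0.027, 0.1075]
tcp_rot: [180.0, -0.0, 172.6]
wrist_force: [-0.4, 0.5, 5.2]
opening: 0.0279
```

```bash
python3 mv.py .044 .025 .165; python3 -c "
from h import *
p=shot('wrist','w4'); p=shot('side','s4')
cv2.imwrite('pics/s4c.png',cv2.resize(cv2.imread('pics/s4.png')[100:260,250:450],None,fx=3.5,fy=3.5))"
```

```text
t 7.75 now local [0.044  0.026  0.1075] rot [ 1.7999e+02 -2.0000e-02  1.7258e+02] F [-0.4  0.5  5.2] open 0.0279
target [0.5844 0.0259 0.165 ] xyz [-0.    -0.026 -1.437] dr [ 0.0003 -0.0004  0.0026]
```

View pics/s4c.png

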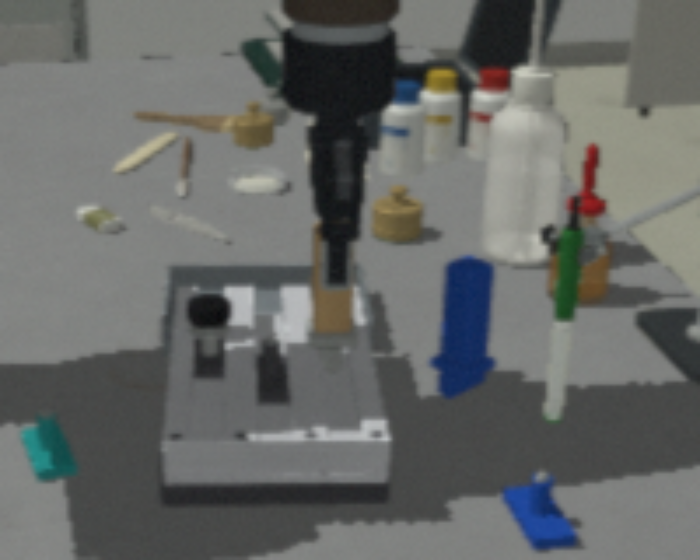

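>>> {"fn": "step_arm", "kwargs": {"dr": [[0,0,0],[0,0,0],[0,0,0],[0,0,0],[0,0,0],[0,0,0],[0,0,0],[0,0,0]], "xyz": [[0,0,-0.2],[0,0,-0.5],[0,0,-0.8],[0,0,-1.1],[0,0,-1.4],[0.05,-0.2,-1.5],[0.15,-0.5,-1.5],[0.4,-0.9,-1.5]], "gripper": [0.1,0.1,0.1,0.1,0.1,0.1,0.1,0.1]}}

```text
time: 8.65
ee_pos: [0.5635, -0.0076, 0.1665]
tcp_rot: [-180.0, -0.1, 172.6]
wrist_force: [0.3, 0.1, -2.3]
opening: 0.0273
```

```bash
python3 mv.py 0 -.070 .165
```

```text
t 8.65 now local [ 0.0277 -0.011   0.1665] rot [-1.7999e+02 -1.0000e-01  1.7260e+02] F [ 0.3  0.1 -2.3] open 0.0273
target [ 0.5283 -0.0624  0.165 ] xyz [ 0.696 -1.474  0.038] dr [-0.0001 -0.0017  0.003 ]
```

>>> {"fn": "step_arm", "kwargs": {"dr": [[0,0,0.002],[0,0,0.002],[0,0,0.002],[0,0,0.002],[0,0,0.002],[0,0,0.002],[0,0,0.002],[0,0,0.002]], "xyz": [[0.15,-0.3,0],[0.3,-0.6,0],[0.45,-0.95,0],[0.6,-1.25,0],[0.69,-1.48,0],[0.69,-1.48,0],[0.69,-1.48,0.2],[0.69,-1.48,0.3]], "gripper": [0.1,0.1,0.1,0.1,0.1,0.1,0.1,0.1]}}

```text
time: 9.45
ee_pos: [0.5289, -0.0615, 0.1541]
tcp_rot: [180.0, -0.1, 172.5]
wrist_force: [-0.3, 0.2, -2.3]
opening: 0.0275
```

```bash
python3 mv.py 0 -.070 .109; python3 -c "
from h import *
p=shot('wrist','w5'); p=shot('side','s5')
cv2.imwrite('pics/s5c.png',cv2.resize(cv2.imread('pics/s5.png')[130:250,270:390],None,fx=5,fy=5,interpolation=2))"
```

```text
t 9.45 now local [ 0.0005 -0.069   0.1541] rot [ 1.7999e+02 -1.0000e-01  1.7248e+02] F [-0.3  0.2 -2.3] open 0.0275
target [ 0.5283 -0.0624  0.109 ] xyz [ 0.009 -0.025  1.127] dr [ 0.0003 -0.0018  0.0009]
```

View pics/s5c.png

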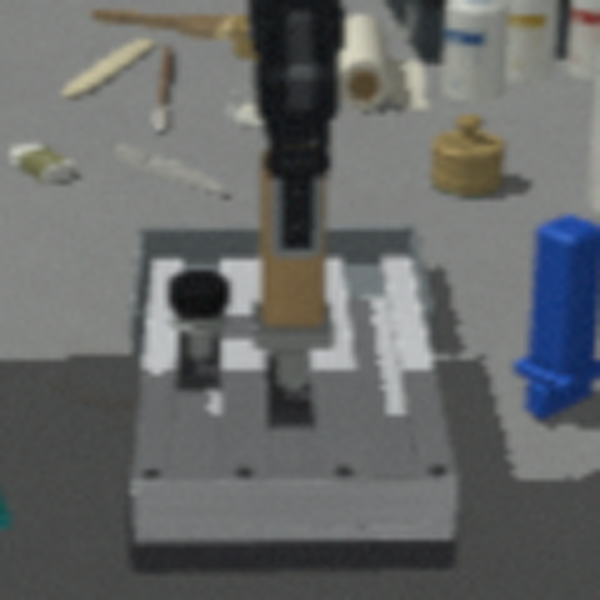

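View pics/w5.png

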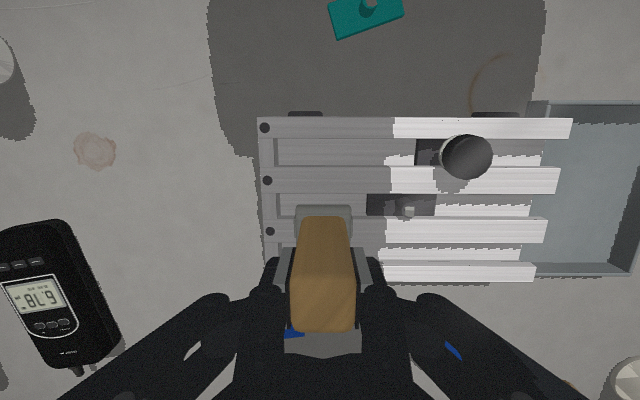

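>>> {"fn": "step_arm", "kwargs": {"dr": [[0,0,0],[0,0,0],[0,0,0],[0,0,0],[0,0,0],[0,0,0],[0,0,0],[0,0,0]], "xyz": [[0,0,0.15],[0,0,0.3],[0,0,0.45],[0,0,0.6],[0,0,0.75],[0,0,0.9],[0,0,1.05],[0,0,1.13]], "gripper": [0.1,0.1,0.1,0.1,0.1,0.1,0.1,0.1]}}

```text
time: 10.35
ee_pos: [0.5286, -0.0618, 0.1092]
tcp_rot: [180.0, -0.1, 172.5]
wrist_force: [0.2, 0.7, -2.5]
opening: 0.0274
```

```bash
python3 mv.py 0 -.050 .109; python3 -c "
from h import *
p=shot('wrist','w6'); p=shot('side','s6')
cv2.imwrite('pics/s6c.png',cv2.resize(cv2.imread('pics/s6.png')[130:250,270:390],None,fx=5,fy=5,interpolation=2))"
```

```text
t 10.35 now local [ 0.0002 -0.0694  0.1092] rot [ 1.8000e+02 -1.0000e-01  1.7246e+02] F [ 0.2  0.7 -2.5] open 0.0274
target [ 0.5309 -0.0426  0.109 ] xyz [0.005 0.485 0.004] dr [ 0.     -0.0018  0.0005]
```

View pics/s6c.png

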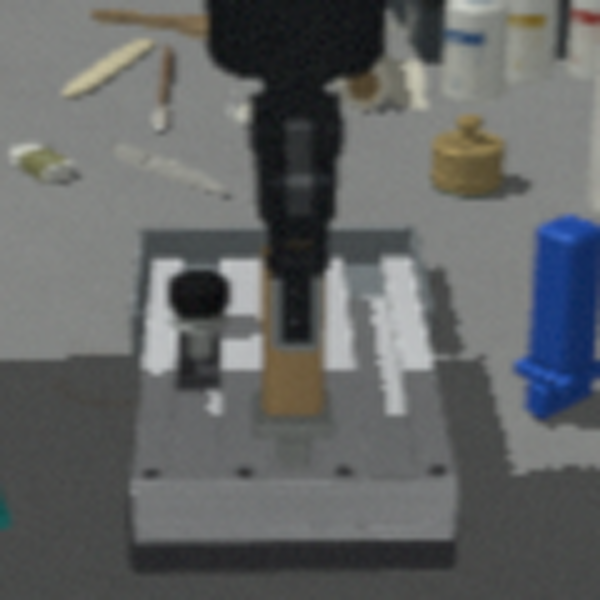

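View pics/w6.png

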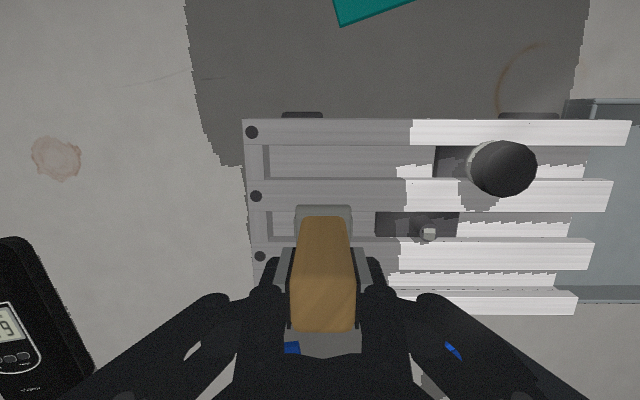

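>>> {"fn": "step_arm", "kwargs": {"dr": [[0,0,0],[0,0,0],[0,0,0],[0,0,0],[0,0,0],[0,0,0],[0,0,0],[0,0,0]], "xyz": [[0,0.15,0],[0,0.3,0],[0,0.45,0],[0,0.6,0],[0,0.75,0],[0,0.9,0],[0,1.05,0],[0,1.2,0]], "gripper": [0.1,0.1,0.1,0.1,0.1,0.1,0.1,0.1]}}

```text
time: 11.25
ee_pos: [0.5352, -0.0138, 0.11]
tcp_rot: [-180.0, -0.1, 172.5]
wrist_force: [-0.8, -1.4, -1.7]
opening: 0.0275
```

```bash
python3 mv.py 0 .030 .109; python3 -c "
from h import *
p=shot('wrist','w7')"
```

```text
t 11.25 now local [ 0.0004 -0.0209  0.11  ] rot [-1.8000e+02 -5.0000e-02  1.7246e+02] F [-0.8 -1.4 -1.7] open 0.0275
target [0.5415 0.0367 0.109 ] xyz [0.01  1.272 0.025] dr [-0.     -0.0009  0.0006]
```

View pics/w7.png

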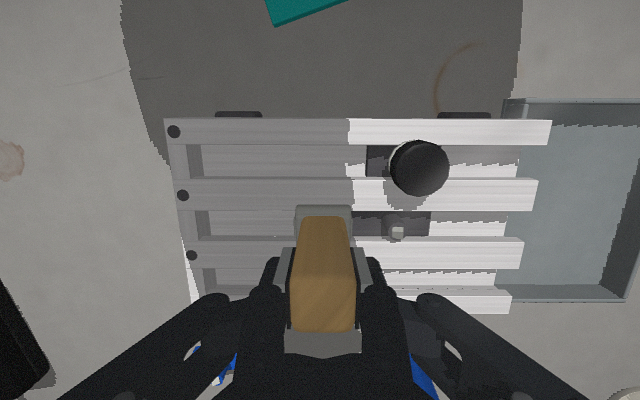

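>>> {"fn": "step_arm", "kwargs": {"dr": [[0,0,0],[0,0,0],[0,0,0],[0,0,0],[0,0,0],[0,0,0],[0,0,0],[0,0,0]], "xyz": [[0,0.15,0],[0,0.3,0],[0,0.45,0],[0,0.6,0],[0.01,0.75,0.01],[0.01,0.9,0.01],[0.01,1.05,0.01],[0.01,1.2,0.02]], "gripper": [0.1,0.1,0.1,0.1,0.1,0.1,0.1,0.1]}}

```text
time: 12.1
ee_pos: [0.5412, 0.0337, 0.1095]
tcp_rot: [-180.0, -0.0, 172.5]
wrist_force: [-0.8, -4.6, 4.1]
opening: 0.0274
```

```bash
python3 mv.py 0 .070 .109; python3 -c "
from h import *
p=shot('wrist','w8')"
```

```text
t 12.1 now local [1.000e-04 2.700e-02 1.095e-01] rot [-1.7998e+02 -3.0000e-02  1.7246e+02] F [-0.8 -4.6  4.1] open 0.0274
target [0.5468 0.0763 0.109 ] xyz [0.003 1.076 0.011] dr [-0.0004 -0.0005  0.0005]
```

View pics/w8.png

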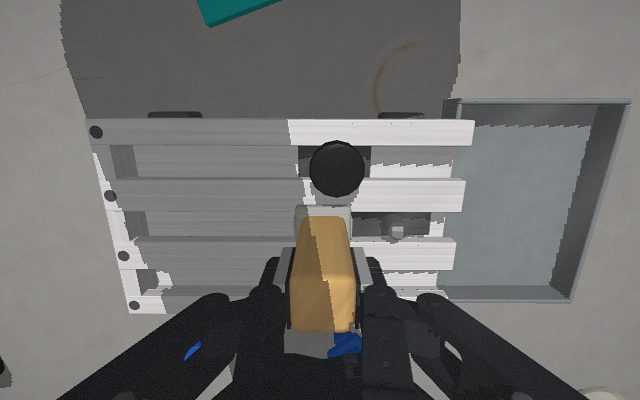

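>>> {"fn": "step_arm", "kwargs": {"dr": [[0,0,0],[0,0,0],[0,0,0],[0,0,0],[0,0,0],[0,0,0],[0,0,0],[0,0,0]], "xyz": [[0,0.15,-0.01],[0,0.3,-0.01],[0,0.45,-0.01],[0,0.6,-0.01],[0,0.75,-0.01],[0,0.9,-0.01],[0,1.0,-0.01],[0,1.1,-0.01]], "gripper": [0.1,0.1,0.1,0.1,0.1,0.1,0.1,0.1]}}

```text
time: 12.95
ee_pos: [0.5468, 0.0773, 0.1095]
tcp_rot: [-180.0, -0.1, 172.5]
wrist_force: [-0.9, -0.5, -1.3]
opening: 0.0274
```

```bash
python3 mv.py 0 .096 .109; python3 -c "
from h import *
p=shot('wrist','w9')"
```

```text
t 12.95 now local [-1.000e-04  7.100e-02  1.095e-01] rot [-1.8000e+02 -7.0000e-02  1.7247e+02] F [-0.9 -0.5 -1.3] open 0.0274
target [0.5502 0.1021 0.109 ] xyz [-0.002  0.625  0.013] dr [-0.     -0.0011  0.0006]
```

View pics/w9.png

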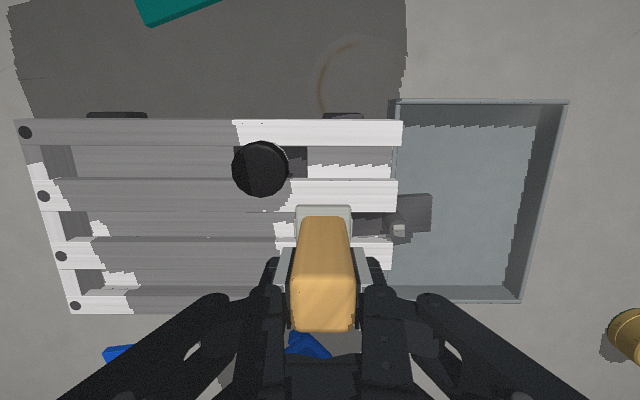

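Foot is half out of the end (stud at about (398,230)). Pushing on to y ≈ +0.096.

>>> {"fn": "step_arm", "kwargs": {"dr": [[0,0,0],[0,0,0],[0,0,0],[0,0,0],[0,0,0],[0,0,0],[0,0,0],[0,0,0]], "xyz": [[0,0.12,0],[0,0.24,0],[0,0.36,0],[0,0.48,0],[0,0.57,0],[0,0.63,0],[0,0.63,0],[0,0.63,0]], "gripper": [0.1,0.1,0.1,0.1,0.1,0.1,0.1,0.1]}}

```text
time: 13.8
ee_pos: [0.5497, 0.1021, 0.1089]
tcp_rot: [-180.0, -0.1, 172.5]
wrist_force: [-0.1, 0.6, -3.4]
opening: 0.0281
```

```bash
python3 mv.py 0 .11 .109; python3 -c "
from h import *
p=shot('wrist','w10'); p=shot('side','s10')"
```

```text
t 13.8 now local [-0.0005  0.0959  0.1089] rot [-1.8000e+02 -1.4000e-01  1.7248e+02] F [-0.1  0.6 -3.4] open 0.0281
target [0.552 0.116 0.109] xyz [-0.013  0.352 -0.003] dr [-0.0001 -0.0024  0.0008]
```

View pics/w10.png

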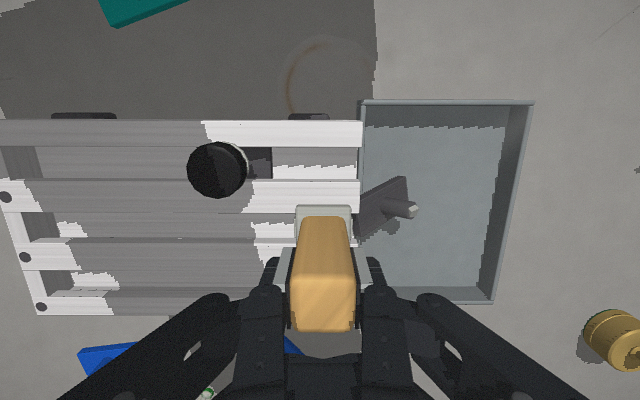

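>>> {"fn": "step_arm", "kwargs": {"dr": [[0,0,0],[0,0,0],[0,0,0],[0,0,0],[0,0,0],[0,0,0],[0,0,0],[0,0,0]], "xyz": [[0,-0.2,0],[0,-0.4,0],[0,-0.6,0],[0,-0.8,0],[0,-1.0,0],[0,-1.2,0],[0,-1.4,0],[0,-1.5,0]], "gripper": [0.1,0.1,0.1,0.1,0.1,0.1,0.1,0.1]}}

```text
time: 14.7
ee_pos: [0.5421, 0.0416, 0.1096]
tcp_rot: [180.0, -0.1, 172.4]
wrist_force: [0.5, 0.0, -2.5]
opening: 0.0277
```

```bash
python3 mv.py 0 .11 .109; python3 -c "
from h import *
p=shot('wrist','w11'); 
for r in bot.regions_of(p,'scrap'): print(r['p'],r['box'])
p=shot('side','s11')
cv2.imwrite('pics/s11c.png',cv2.resize(cv2.imread('pics/s11.png')[130:250,270:390],None,fx=5,fy=5,interpolation=2))"
```

```text
t 14.7 now local [-0.      0.035   0.1096] rot [ 1.8000e+02 -6.0000e-02  1.7243e+02] F [ 0.5  0.  -2.5] open 0.0277
target [0.552 0.116 0.109] xyz [-1.000e-03  1.875e+00  1.500e-02] dr [ 0.    -0.001 -0.   ]
0.85 [225.8, 14.6, 81.1, 29.1]
0.6 [192.2, 349.4, 15.4, 17.2]
0.59 [468.0, 205.7, 71.2, 64.3]
```

View pics/w11.png

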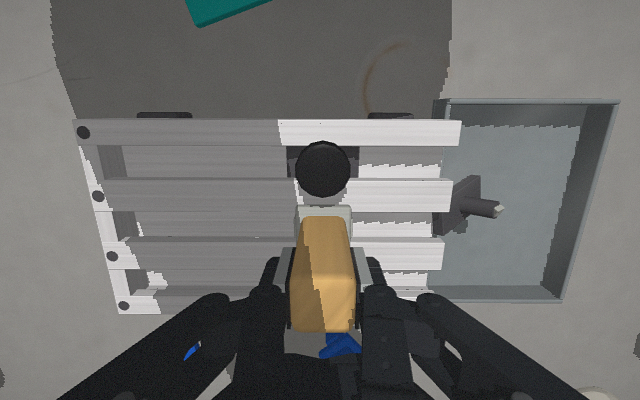

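View pics/s11c.png

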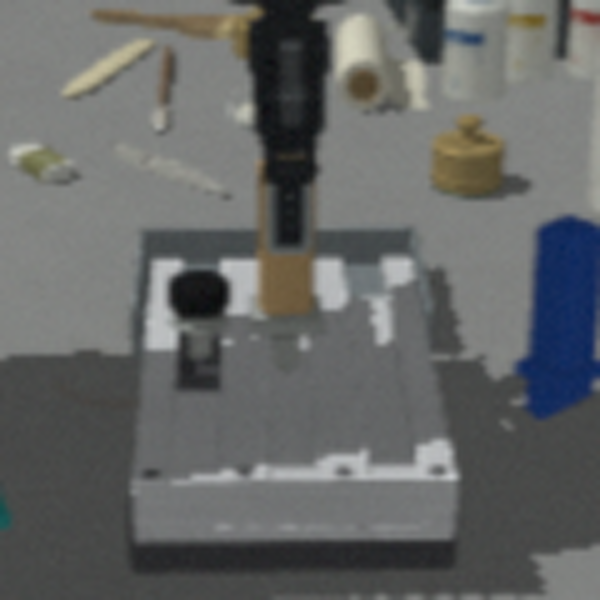

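```bash
python3 -c "
from h import *
p=shot('wrist','w12')
cv2.imwrite('pics/w12c.png',cv2.resize(cv2.imread('pics/w12.png')[160:280,410:570],None,fx=5,fy=5,interpolation=2))
p=shot('top','t12')
cv2.imwrite('pics/t12c.png',cv2.resize(cv2.imread('pics/t12.png')[150:260,180:340],None,fx=5,fy=5,interpolation=2))"
```

```text
(no output)
```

View pics/w12c.png

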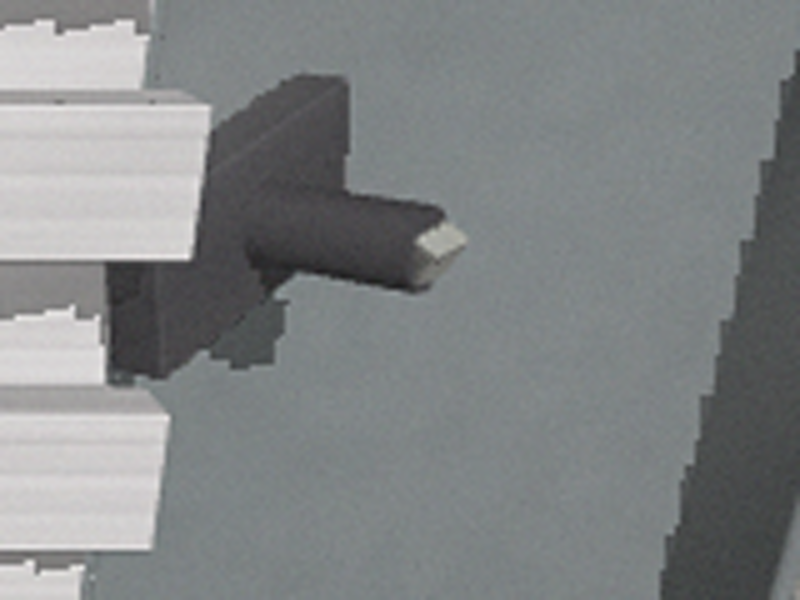

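View pics/t12c.png

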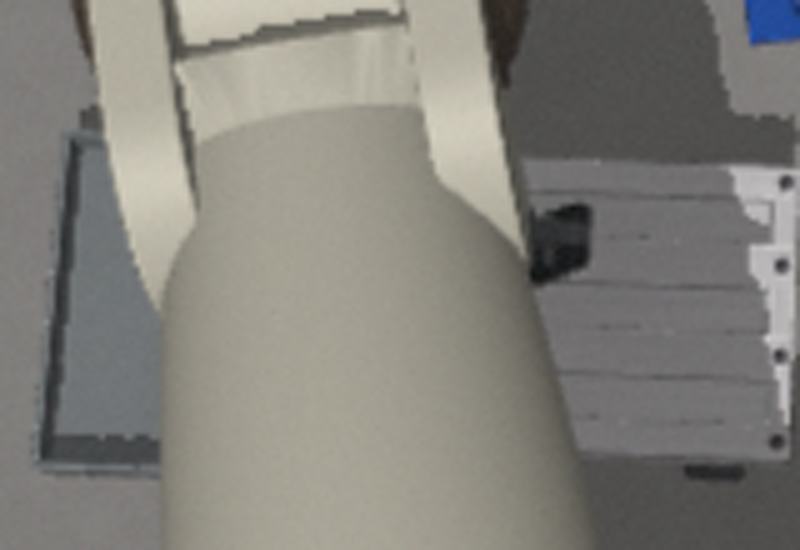

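```bash
python3 -c "
from fit import *
from scipy.spatial.transform import Rotation as Ro
p=pickle.load(open('pics/w12.pkl','rb'));v=np.load('plate.npy')
obj=np.array([[14,-30,9],[14,30,9],[-14,30,9],[-14,-30,9],[0,0,33],[0,0,9.]])/1000
g=lambda u,w:(410+u/5,160+w/5)
im=np.array([g(348,78),g(153,200),g(160,378),g(346,240),g(440,255),g(258,225)])
K=np.array(p['camera_matrix'])
ok,rv,tv,_=cv2.solvePnPGeneric(obj,im,K,None,flags=cv2.SOLVEPNP_SQPNP)
for r,t in zip(rv,tv):
    r,t=cv2.solvePnPRefineLM(obj,im,K,None,r,t)
    M=cv2.Rodrigues(r)[0]; R=np.array(p['R']); 
    loc=lambda P:W(0,0,-v[2],(R.T@(M@np.atleast_2d(P).T+t-np.array(p['t'])[:,None])).T-[v[0],v[1],0])
    print('mid local',loc([[0,0,.0045]]).round(4)); c=np.vstack([obj[:5],obj[:4]-[0,0,.009]]);print(loc(c).round(4)); print(cv2.projectPoints(obj,r,t,K,None)[0].reshape(-1,2).round(1)-im.round(1))
"
```

```text
mid local [[-0.0099  0.1367  0.0357]]
[[-0.0281  0.1599  0.02  ]
 [-0.02    0.1153  0.0592]
 [ 0.0077  0.1193  0.0581]
 [-0.0004  0.164   0.0189]
 [-0.0118  0.1553  0.0572]
 [-0.0275  0.1541  0.0132]
 [-0.0194  0.1094  0.0524]
 [ 0.0083  0.1135  0.0513]
 [ 0.0002  0.1581  0.0121]]
[[ 0.6 -0.1]
 [ 0.6 -0.3]
 [-0.3  1.3]
 [-0.1  0.4]
 [-1.2 -0.7]
 [ 0.4 -0.5]]
```

The foot is still hanging: front on the tray floor, rear edge on the slot's lip (about 40° tilt). I'll push further.

>>> {"fn": "step_arm", "kwargs": {"dr": [[0,0,0],[0,0,0],[0,0,0],[0,0,0],[0,0,0],[0,0,0],[0,0,0],[0,0,0]], "xyz": [[0,0.25,0.02],[0,0.5,0.03],[0,0.75,0.03],[0,1.0,0.03],[0,1.2,0.03],[0,1.35,0.03],[0,1.45,0.03],[0,1.5,0.03]], "gripper": [0.1,0.1,0.1,0.1,0.1,0.1,0.1,0.1]}}

```text
time: 15.75
ee_pos: [0.5501, 0.1024, 0.1083]
tcp_rot: [180.0, -0.1, 172.5]
wrist_force: [-0.5, 0.3, -2.9]
opening: 0.0279
```

>>> {"fn": "step_arm", "kwargs": {"dr": [[0,0,0],[0,0,0],[0,0,0],[0,0,0],[0,0,0],[0,0,0],[0,0,0],[0,0,0]], "xyz": [[0,0.08,0],[0,0.16,0],[0,0.24,0],[0,0.32,0],[0,0.4,0],[0,0.48,0],[0,0.5,0],[0,0.5,0]], "gripper": [0.1,0.1,0.1,0.1,0.1,0.1,0.1,0.1]}}

```text
time: 16.55
ee_pos: [0.5527, 0.1221, 0.1083]
tcp_rot: [180.0, -0.1, 172.5]
wrist_force: [0.3, -0.7, -2.0]
opening: 0.0274
```

```bash
python3 mv.py 0 .116 .1075; python3 -c "
from h import *
p=shot('wrist','w13')"
```

```text
t 16.55 now local [-0.0002  0.1161  0.1083] rot [ 1.7998e+02 -8.0000e-02  1.7248e+02] F [ 0.3 -0.7 -2. ] open 0.0274
target [0.5528 0.1219 0.1075] xyz [-0.004 -0.004  0.019] dr [ 0.0004 -0.0013  0.0008]
```

View pics/w13.png

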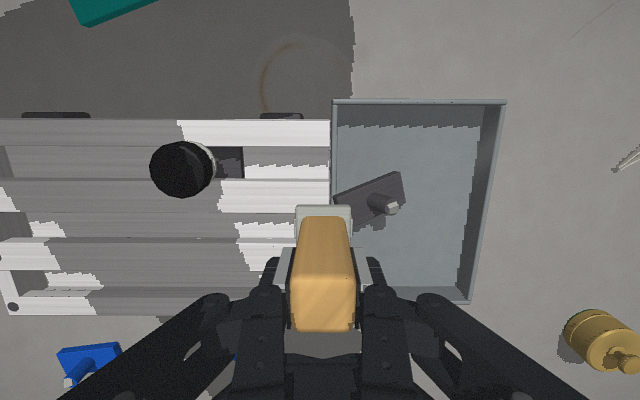

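>>> {"fn": "step_arm", "kwargs": {"dr": [[0,0,0],[0,0,0],[0,0,0],[0,0,0],[0,0,0],[0,0,0],[0,0,0],[0,0,0]], "xyz": [[0,-0.2,0],[0,-0.5,0],[0,-0.8,0],[0,-1.1,0],[0,-1.4,0],[0,-1.7,0],[0,-1.9,0],[0,-2.0,0]], "gripper": [0.1,0.1,0.1,0.1,0.1,0.1,0.1,0.1]}}

```text
time: 17.4
ee_pos: [0.5421, 0.0415, 0.1084]
tcp_rot: [180.0, -0.1, 172.4]
wrist_force: [0.9, 0.5, -2.4]
opening: 0.0276
```

```bash
python3 mv.py 0 .035 .1075; python3 -c "
from h import *
p=shot('wrist','w14')
cv2.imwrite('pics/w14c.png',cv2.resize(cv2.imread('pics/w14.png')[140:280,400:580],None,fx=4.4,fy=4.4,interpolation=2))"
```

```text
t 17.4 now local [0.     0.0349 0.1084] rot [ 1.8000e+02 -6.0000e-02  1.7241e+02] F [ 0.9  0.5 -2.4] open 0.0276
target [0.5421 0.0417 0.1075] xyz [0.    0.003 0.023] dr [ 0.0001 -0.001  -0.0004]
```

View pics/w14c.png

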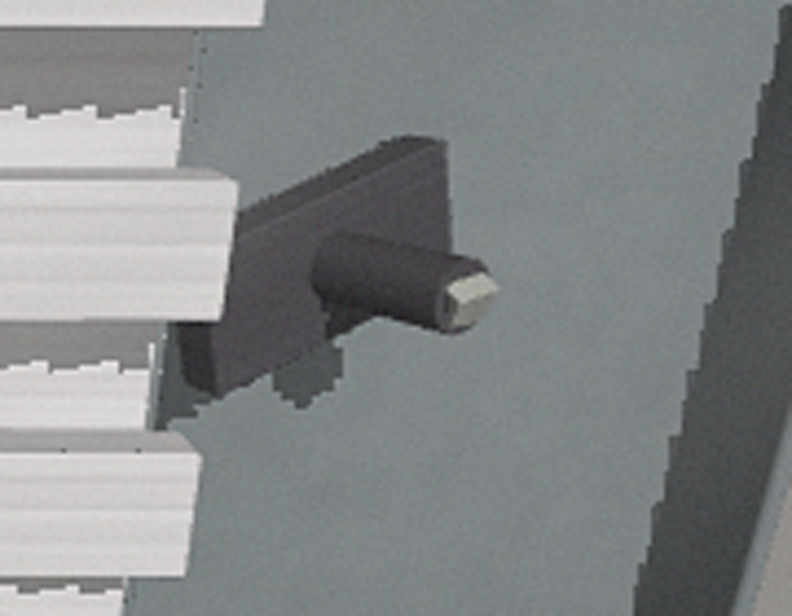

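```bash
cat > pnp.py <<'E'
from fit import *
def pose(tag,pts,g):
    p=pickle.load(open(f'pics/{tag}.pkl','rb'));v=np.load('plate.npy')
    obj=np.array([[14,-30,9],[14,30,9],[-14,30,9],[-14,-30,9],[0,0,33],[0,0,9.]])/1000
    im=np.array([g(*q) for q in pts]); K=np.array(p['camera_matrix'])
    ok,rv,tv,_=cv2.solvePnPGeneric(obj,im,K,None,flags=cv2.SOLVEPNP_SQPNP)
    for r,t in zip(rv,tv):
        r,t=cv2.solvePnPRefineLM(obj,im,K,None,r,t)
        M=cv2.Rodrigues(r)[0]; R=np.array(p['R'])
        loc=lambda P:W(0,0,-v[2],(R.T@(M@np.atleast_2d(P).T+t-np.array(p['t'])[:,None])).T-[v[0],v[1],0])
        print('mid local',loc([[0,0,.0045]]).round(4)); c=np.vstack([obj[:5],obj[:4]-[0,0,.009]]);print(loc(c).round(4)); print((cv2.projectPoints(obj,r,t,K,None)[0].reshape(-1,2)-im).round(1))
E
python3 -c "
from pnp import *
pose('w14',[(447,142),(207,258),(217,396),(453,283),(468,298),(332,272)],lambda u,w:(400+u/4.4,140+w/4.4))"
```

```text
mid local [[-0.0087  0.1539  0.0214]]
[[-0.0294  0.1789  0.0135]
 [-0.0157  0.1263  0.0388]
 [ 0.0115  0.1327  0.0374]
 [-0.0022  0.1854  0.0121]
 [-0.0102  0.1659  0.0472]
 [-0.0289  0.1752  0.0054]
 [-0.0152  0.1225  0.0307]
 [ 0.012   0.1289  0.0293]
 [-0.0017  0.1816  0.004 ]]
[[ 0.1  0.2]
 [-0.4 -0.9]
 [ 0.6  1.1]
 [-0.4 -0.2]
 [-0.7  0.5]
 [ 0.9 -0.7]]
```

>>> {"fn": "step_arm", "kwargs": {"dr": [[0,0,0],[0,0,0],[0,0,0],[0,0,0],[0,0,0],[0,0,0],[0,0,0],[0,0,0]], "xyz": [[0,-0.1,0],[0,-0.3,0],[0,-0.5,0],[0,-0.5,0],[0,-0.5,0.01],[0,-0.5,0.02],[0,-0.5,0.03],[0,-0.5,0.03]], "gripper": [0.1,0.1,0.1,0.1,0.1,0.1,0.1,0.1]}}

```text
time: 18.25
ee_pos: [0.5397, 0.0228, 0.1076]
tcp_rot: [180.0, -0.0, 172.5]
wrist_force: [-1.2, -0.2, 3.6]
opening: 0.0273
```

>>> {"fn": "step_arm", "kwargs": {"dr": [[0,0,0],[0,0,0],[0,0,0],[0,0,0],[0,0,0],[0,0,0],[0,0,0],[0,0,0]], "xyz": [[0,0,0],[0,0,0],[0,0,0],[0,0,0],[0,0,0],[0,0,0],[0,0,0],[0,0,0]], "gripper": [0.5,0.8,1,1,1,1,1,1]}}

```text
time: 19.05
ee_pos: [0.5396, 0.0227, 0.1071]
tcp_rot: [180.0, -0.1, 172.5]
wrist_force: [-0.2, -0.2, -0.1]
opening: 0.0856
```

>>> {"fn": "step_arm", "kwargs": {"dr": [[0,0,0],[0,0,0],[0,0,0],[0,0,0],[0,0,0],[0,0,0],[0,0,0],[0,0,0]], "xyz": [[0,0,-0.2],[0,0,-0.5],[0,0,-0.9],[0,0,-1.3],[0,0,-1.8],[0,0,-2.3],[0,0,-2.8],[0,0,-3.2]], "gripper": [1,1,1,1,1,1,1,1]}}

```text
time: 19.85
ee_pos: [0.5399, 0.0226, 0.2377]
tcp_rot: [180.0, 0.1, 172.5]
wrist_force: [0.6, -0.4, 0.4]
opening: 0.0851
```

```bash
python3 mv.py 0 .015 .235; python3 -c "
from h import *
p=shot('wrist','w15');p=shot('side','s15')
cv2.imwrite('pics/s15c.png',cv2.resize(cv2.imread('pics/s15.png')[130:250,270:390],None,fx=5,fy=5,interpolation=2))"
```

```text
t 19.85 now local [0.0003 0.0159 0.2377] rot [1.7998e+02 6.0000e-02 1.7246e+02] F [ 0.6 -0.4  0.4] open 0.0851
target [0.5395 0.0218 0.235 ] xyz [ 0.008 -0.022  0.067] dr [0.0004 0.001  0.0005]
```

View pics/w15.png

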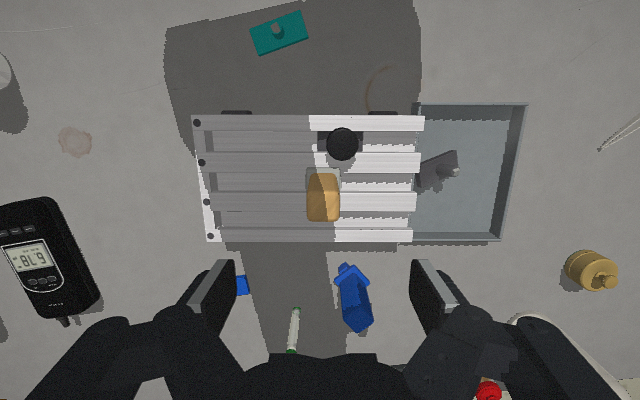

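View pics/s15c.png

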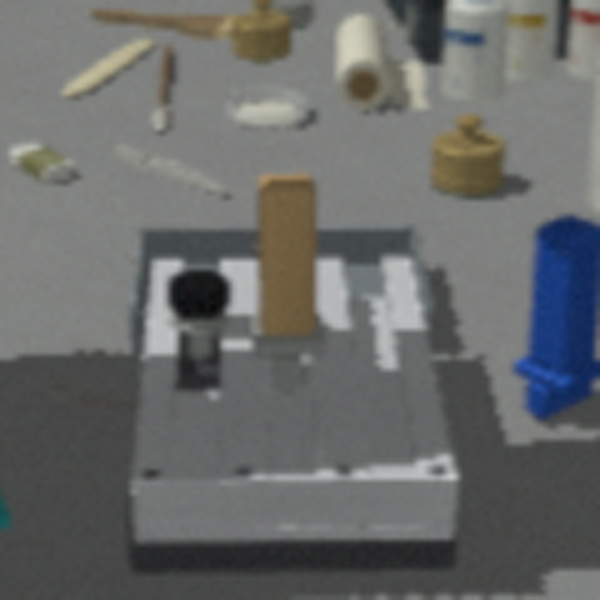

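```bash
python3 -c "
from fit import *
p=pickle.load(open('pics/w15.pkl','rb'));v=np.load('plate.npy')
print(proj(p,W(*v,[[-.0087,.1539,.0214],[-.0102,.1659,.0472],[-.0294,.1789,.0135],[.0115,.1327,.0374],[-.045,.035,.088]])).round(0))
cv2.imwrite('pics/w15c.png',cv2.resize(cv2.imread('pics/w15.png')[90:250,390:540],None,fx=3.7,fy=3.7,interpolation=2))"
```

```text
[[436. 169.]
 [455. 172.]
 [456. 151.]
 [421. 188.]
 [342. 145.]]
```

View pics/w15c.png

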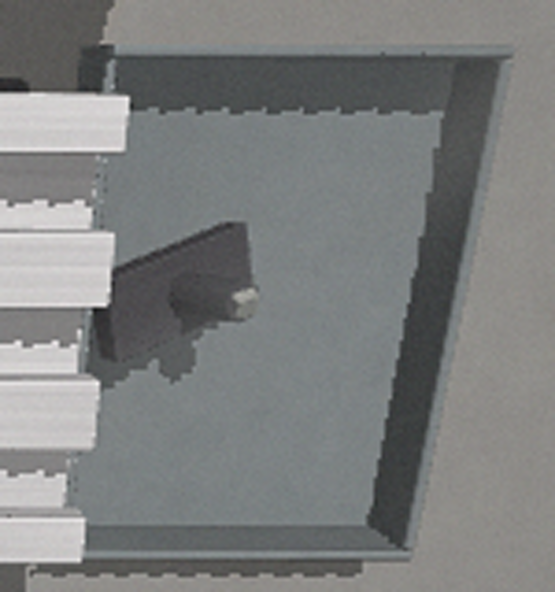

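```bash
python3 -c "
from workcell import bot
print(bot.job_done())"
```

```text
the job is handed in; nothing more can be done
None
```

I lifted the wooden scraper out of the far slot and set it into the middle slot behind the broken foot. With it I pushed the foot out of the open end into the tray. I then left the scraper standing in the middle slot, raised the open gripper clear, and handed the job in at about 20 s. No verdict was reported.

**Last checks:**
- **Broken foot:** it is at rest in the tray, but tilted: its rear edge leans on the tray's near wall. The fit puts its centre at tray x ≈ -9, y ≈ -30 mm and 21 mm above the table. It had not moved between the last two pictures.
- **Scraper:** it looks upright. It was released with the shoulder resting on the plate.
- **Hold-down:** the knob is within about a pixel of where it was first measured.
- **Beaker:** I never went near it, and did not measure it again at the end.

**What went wrong on the way:**
- The first grasp orientation ran into the last joint's limit, so I turned the gripper half round.
- The first full push left the foot hanging on the slot's lip. A second push, 20 mm further, brought it down.

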